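Shut off and lock the interlocked isolation box

TASK

Isolate the sterilisers for service: throw all three levers of the isolation box fully to the back, then slide the lock bar in front of them fully home to the right by its paddle. The interlock lets the levers go in one order only, which you must find by trying: feel each lever gently and never force one that is blocked. Do not disturb the other things on the worktop.

Things in the scene. Friction and masses are not known exactly. Their poses are not given: they have to be found in the camera images.
- isolation_box: Grey box fixed to the worktop, 100 (x) x 220 (y) x 85 mm high; origin centre of underside, x to its back, y to its left, z up. On it three like levers 70 mm apart in y and a lock bar. The hidden order of the levers differs each time; exactly one unthrown lever is free at any moment. Tall sterilisers flank it: left y > 0.25 from x = 0.52 on, right y < -0.16 from x = 0.56 on (world, m).
- lever_left (a joint): The left lever (box y = +70 mm): 0 rad = leaning 20 degrees towards the robot, starts at 0 to 0.05; 0.70 = end stop, leaning 20 degrees to the back (thrown). Axis along box y at box x = 0, 75 mm up. Free, it needs about 3 N at the handle and stays where left. Blocked, it stops hard at about 0.10 rad (9 mm at the handle) until others are thrown; it need not be brought back.
- lever_left_handle (a point): Centre of the left lever's black T-handle: a round bar along box y, 18 mm thick, 52 mm long, 85 mm from the pivot. At 0 rad it is at box x = -29 mm, thrown at +29 mm, 155 mm above the worktop (160 mm when upright). The steel stem below it is 10 mm thick.
- lever_middle (a joint): The middle lever (box y = 0 mm): 0 rad = leaning 20 degrees towards the robot, starts at 0 to 0.05; 0.70 = end stop, leaning 20 degrees to the back (thrown). Axis along box y at box x = 0, 75 mm up. Free, it needs about 3 N at the handle and stays where left. Blocked, it stops hard at about 0.10 rad (9 mm at the handle) until others are thrown; it need not be brought back.
- lever_middle_handle (a point): Centre of the middle lever's black T-handle: a round bar along box y, 18 mm thick, 52 mm long, 85 mm from the pivot. At 0 rad it is at box x = -29 mm, thrown at +29 mm, 155 mm above the worktop (160 mm when upright). The steel stem below it is 10 mm thick.
- lever_right (a joint): The right lever (box y = -70 mm): 0 rad = leaning 20 degrees towards the robot, starts at 0 to 0.05; 0.70 = end stop, leaning 20 degrees to the back (thrown). Axis along box y at box x = 0, 75 mm up. Free, it needs about 3 N at the handle and stays where left. Blocked, it stops hard at about 0.10 rad (9 mm at the handle) until others are thrown; it need not be brought back.
- lever_right_handle (a point): Centre of the right lever's black T-handle: a round bar along box y, 18 mm thick, 52 mm long, 85 mm from the pivot. At 0 rad it is at box x = -29 mm, thrown at +29 mm, 155 mm above the worktop (160 mm when upright). The steel stem below it is 10 mm thick.
- lock_bar (a joint): Steel lock bar along the front of the box top, in front of the lever stems: 0 = open, starts at 0 to 0.004, slides along box -y (to the right), 0.032 m = home against its stop. Needs about 3 N and stays where left. Its three fins (tops 120 mm above the worktop, box x = -36 to -2 mm) pass in front of the stems of thrown levers; an unthrown lever stops its fin about 10 mm short of home.
- lock_paddle (a point): Point in the lock bar's black paddle, which stands in front of the box between the left and the middle lever: an upright plate 10 mm thick (box y), 28 mm wide (box x), from 84 to 130 mm above the worktop. The point is in mid-plate, 115 mm above the worktop, at box x = -60 mm and box y = +50 mm when open, +18 mm when home.
- wax_pot: Bystander: round white pot with a tan lid, diameter 65, 29 mm high, on the worktop left of the box. Origin: centre of underside.
- plaster_cast: Bystander: white plaster dental cast, 54 x 66 x 32 mm, left of the wax pot. Origin: centre of underside.
- bur_stand: Bystander: small block stand with burs, 36 x 58 x 40 mm, behind the box. Origin: centre of underside.
- dropper: Bystander: small dropper bottle, diameter 33, 102 mm high, right of the box. Origin: centre of underside.
- cassette: Bystander: closed perforated steel instrument cassette, 91 x 185 x 28 mm, right of the dropper bottle. Origin: centre of underside.

How it is judged (in metres and radians):
On the way:
1. all three levers thrown to the back (value of joint each of lever_left, lever_middle, lever_right above 0.6 rad), for 0.2 s.
At the end, for the whole second after the job is handed in: All three levers stand thrown to the back (each above 0.60 of 0.70 rad), the lock bar is home (above 28 of 32 mm), and all are at rest (all of step 1 and value of joint lock_bar above 0.028 m and velocity of joint each of lever_left, lever_middle, lever_right below 0.05 rad/s and velocity of joint lock_bar below 0.05 m/s); the robot touches nothing.
It fails at once if a lever or the lock bar is forced (more than 40 N) (contact force between any of the fingers, the arm and lever_left above 40 N or contact force between any of the fingers, the arm and lever_middle above 40 N or contact force between any of the fingers, the arm and lever_right above 40 N or contact force between any of the fingers, the arm and lock_bar above 40 N).
It fails at once if a bystander is pushed more than 20 mm or tipped (distance of any of wax_pot, plaster_cast, bur_stand, dropper, cassette from where it was at the start of the episode above 0.02 m or angle between any of wax_pot, plaster_cast, bur_stand, dropper, cassette's own z axis and vertical above 0.4 rad).
It also fails if it takes over 61 s, if anything falls off the work surface, if the arm or the gripper's body presses on something with over 40 N, if the wrist force passes 120 N, or if a joint passes its speed limit or range.

ROBOT

A 6-joint arm with a two-finger parallel gripper is mounted at the origin on a cart in front of the work surface, level with it; the furniture and walls round the work are solid. World frame = base frame: x ahead of the robot, y to its left, z up, the work surface at z = 0. Lengths are in mm, angles in rad, forces in N, time in s.
With the tool pointing down it reaches from about 325 to 775 mm from the base axis. Payload 5.5 kg.
Tool frame: the origin (TCP) lies at the very end of the fingers, on their centre line; the grasp point (between the pads) lies 19 mm behind it; z points along the fingers, y is the line along which they close (so a half turn about z gives the same grasp; the last joint's range is limited). The gripper opens to 88 mm and grips with 3 to 60 N. Pads are 20 mm wide; open, the fingers measure 115 mm over their backs; the gripper's body (75 mm by 178 mm) begins 61 mm behind the grasp point.
Start: joints at [1.237, 0.091, 1.231, -0, 1.82, -0.057], TCP at [163.971, 577.174, 188.231] pointing down, gripper open.
Joint ranges: [-2.87, 2.87], [-0.86, 2.18], [0.17, 2.46], [-1.51, 4.65], [0.06, 2.69], [-2.65, 2.65]. Speed limits (rad/s): [2.57, 2.57, 3.01, 3.14, 3.14, 3.14].

INTERFACE

Orientations are given as a unit quaternion [x, y, z, w].
In Python, from plant import arm, eoat, solver, capture, camera_model, close_job, look_for, mark_of, telemetry gives the robot as it stands. Calls block until the motion is done:
- arm.movep(position, orientation): joint-space move of the TCP to a pose.
- arm.movel(position, ori=None, speed=150, stop_force=None): straight line of the TCP; ori=None keeps the orientation; speed is the mean speed in mm/s. With stop_force (N) it stops when the force on the tool has changed by that much, and returns True; else False.
- arm.move_j(angles): joint-space move.
- eoat.command_gripper(opening, squeeze=None): opening from 0.0 (shut) to 1.0 (fully open); squeeze is the grip in N (None keeps the last); returns when the fingers have stopped.
- arm.sleep(seconds).
- solver.ik(position, orientation): joint angles nearest the present ones, or None.
- capture(name): name is "scene" or "top"; returns the picture (384x512x3 uint8, red, green, blue); there is no depth.
- camera_model(name): a dict with "fx", "fy", "cx", "cy" (pixels), "k1" (the pictures are not rectified: a ray, as slopes to the right and down, at radius r is drawn at 1 + k1 r^2 times it, then the intrinsics apply), "xyz" and "attitude" of the camera in the world. Camera axes: x right, y down, z forward; pixel columns grow to the right and rows downward; lengths in mm; the calibration is good to about 2 mm. A picture is of the moment at which its call begins. camera_model takes no time and is no camera call.
A pose or a line that the arm cannot do raises arm.Unreachable and nothing moves.
- close_job(): hands the job in; it is judged then, once.
Trained networks look in the newest picture that a camera, given by its name, has taken for a name from the list of things; names that differ only in an ending like _2 or _b are one class to them, and where a whole thing is asked for, a point or a joint stands for the part that bears it (a point fixed in the world has none). Each returns a list of dicts, best first, with "p" (0 to 1); they miss things now and then, are a little off and sometimes report something else, mostly with a low value. They report only what shows in the picture. A call takes as long as a camera call.
- look_for(camera, name): "xyz" ([x, y, z] in mm, in world coordinates, good to about 4 mm: the middle of the surface that is visible of it).
- mark_of(camera, name): "xyz" ([x, y, z] in mm, in world coordinates, good to about 4 mm: a listed point, or the origin of a listed thing).
Readings, each from a call of its own:
- telemetry.read_clock(): time.
- telemetry.read_joint_positions(): joint angles.
- telemetry.read_dq(): joint speeds.
- telemetry.read_joint_torque(): joint torques, N m.
- telemetry.read_tool_pos(): TCP position.
- telemetry.read_tool_rot(): TCP orientation.
- telemetry.read_wrist_force(): force on the tool from outside, world axes, zero at the start.
- telemetry.read_wrist_torque(): the same for the moment, N m.
- telemetry.read_opening(): opening from 0.0 (shut) to 1.0 (fully open).
- telemetry.read_grasp_force(): force on a finger pad.
Only numpy, scipy, OpenCV 4.12 (cv2) and the standard library are available. Lean on these libraries where they do the work, as an engineer would, in place of code of your own. Each camera call takes 0.05 s, during which the arm holds its last target. There are 200 camera calls.

## Working session

There is one attempt and no reset: what is moved stays moved. The work goes in short steps, each a Python script; the robot and the scene stay as the last script left them, time stands still between calls to the robot, and variables do not carry over. Pictures are saved under pics/ and viewed, at most 10 in all, crops included, and the job is handed in when it is done.

```bash
mkdir -p pics; python3 - <<'E'
from plant import *
import cv2,numpy as np
ims=[]
for c in("scene","top"):
    im=capture(c); ims.append(im); print(c,camera_model(c))
    for n in("isolation_box","lever_left_handle","lever_middle_handle","lever_right_handle","lock_paddle","wax_pot","dropper","bur_stand"):
        print(n,[(np.round(d["xyz"]),round(d["p"],2)) for d in mark_of(c,n)[:3]])
    cv2.imwrite(f"pics/{c}0.png",cv2.resize(im[:,:,::-1],(800,600)))
print(telemetry.read_clock(),telemetry.read_tool_rot())
E
```

```text
scene {'fx': 414.8348281262996, 'fy': 414.8348281262996, 'cx': 256.0333910251203, 'cy': 188.00247575057634, 'k1': -0.048870407733103936, 'xyz': array([-247.38604705, -832.54436222,  884.55807051]), 'attitude': array([ 0.81107016, -0.33495703,  0.18917214, -0.44066187])}
isolation_box [(array([520.,  45.,   2.]), 0.89)]
lever_left_handle [(array([ 492., -391.,    3.]), 0.44), (array([495., 111., 159.]), 0.41)]
lever_middle_handle [(array([490.,  44., 153.]), 0.6)]
lever_right_handle [(array([451., 392.,   1.]), 0.55), (array([486., -24., 154.]), 0.45)]
lock_paddle [(array([460.,  86., 114.]), 0.73)]
wax_pot [(array([456., 281.,  -2.]), 0.7)]
dropper [(array([ 463., -200.,   -3.]), 0.59)]
bur_stand [(array([750., 160.,   0.]), 0.46)]
top {'fx': 372.6611103673941, 'fy': 372.6611103673941, 'cx': 256.8787845596369, 'cy': 190.30562122625045, 'k1': -0.08409501296676698, 'xyz': array([ 357.93308468,  -23.53147472, 1281.17729676]), 'attitude': array([ 0.7127895 , -0.69436345,  0.06087708, -0.07800323])}
isolation_box [(array([517.,  44.,   5.]), 0.87), (array([456.,  95., 113.]), 0.7)]
lever_left_handle []
lever_middle_handle [(array([487.,  40., 160.]), 0.6)]
lever_right_handle [(array([484., -26., 151.]), 0.39)]
lock_paddle []
wax_pot [(array([458., 280.,  -3.]), 0.78)]
dropper [(array([ 464., -196.,    1.]), 0.4)]
bur_stand [(array([754., 164.,   2.]), 0.61)]
0.9 [1.37956482e-01 9.90438291e-01 1.76297820e-05 2.18502477e-05]
```

View pics/scene0.png

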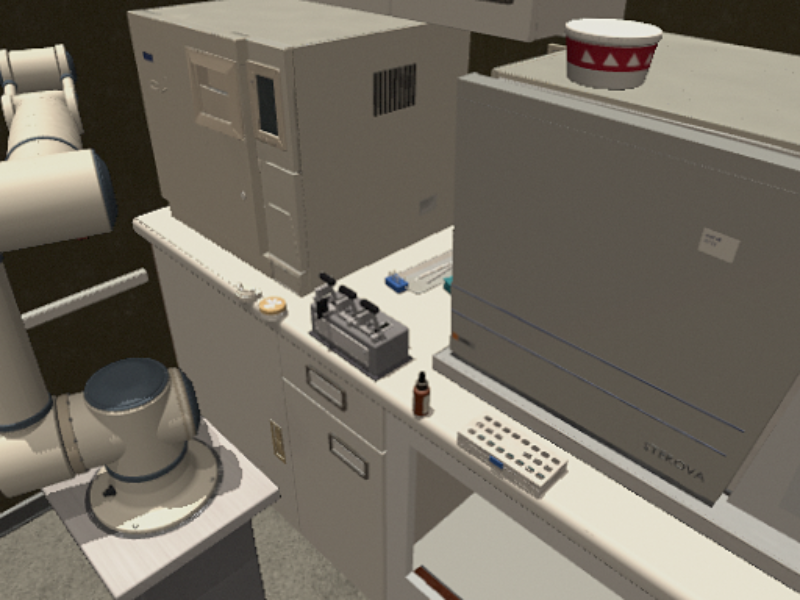

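View pics/top0.png

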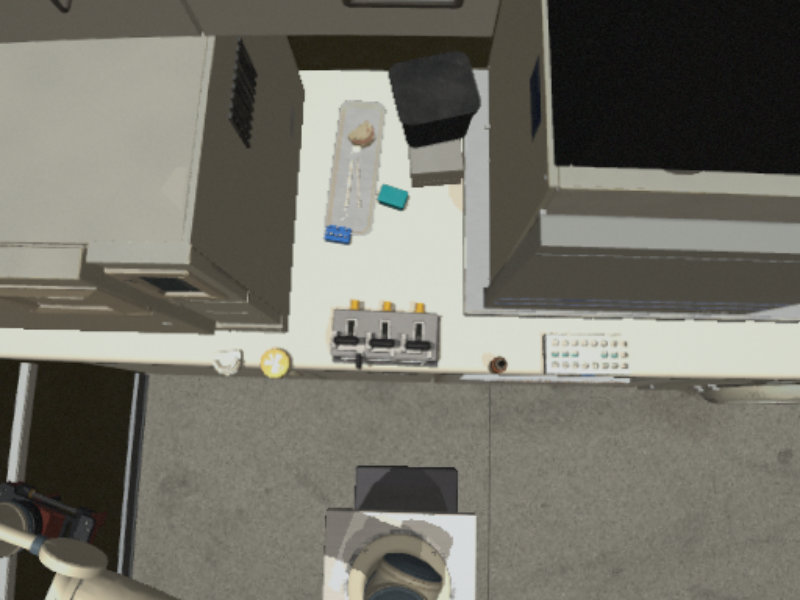

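The scene view shows the box with unthrown levers at (328,279), (347,293) and (370,306). In the top view the handles are at (346,340), (382,343) and (417,345), and the paddle is at (359,360). The path in front of the box is free. Next I fit the box pose from the top view and move in.

```bash
cat > h.py <<'E'
from plant import *
import cv2,numpy as np
from scipy.spatial.transform import Rotation as R
def px2w(cam,u,v,z):
    m=camera_model(cam); K=np.array([[m["fx"],0,m["cx"]],[0,m["fy"],m["cy"]],[0,0,1]])
    p=cv2.undistortPoints(np.array([[[u,v]]],float),K,np.array([m["k1"],0,0,0.]))[0,0]
    d=R.from_quat(m["attitude"]).apply([*p,1]); o=m["xyz"]
    return o+d*(z-o[2])/d[2]
E
python3 - <<'E'
from h import *
im=capture("top"); g=im.max(2)
m=(g<45).astype(np.uint8); m[:,:200]=0;m[:,290:]=0;m[:205]=0;m[240:]=0
n,l,s,c=cv2.connectedComponentsWithStats(m)
for i in range(1,n):
    if s[i,4]>8: print(s[i],c[i].round(1),px2w("top",*c[i],158).round(1))
for u,v in((346,340),(382,343),(417,345)): print(px2w("top",(u+.5)/1.5625-.5,(v+.5)/1.5625-.5,158).round(1))
for u,v in((328,279),(347,293),(370,306)): print(px2w("scene",(u+.5)/1.5625-.5,(v+.5)/1.5625-.5,158).round(1))
cv2.imwrite("pics/crop.png",cv2.resize(im[190:240,200:290,::-1],None,fx=8,fy=8,interpolation=2))
E
```

```text
[224 206   2   6  11] [224.5 208.3] [523.2 104.1 158. ]
[245 207   3   6  16] [245.9 209.3] [521.6  38.7 158. ]
[267 208   2   6  12] [267.5 210.5] [519.6 -27.1 158. ]
[214 215  16   5  43] [221.4 217. ] [496.1 112.4 158. ]
[237 217  15   5  44] [244.  218.8] [492.3  43.4 158. ]
[260 218  15   6  45] [267.8 220.5] [489.1 -28.7 158. ]
[229 227   2   8  10] [229.8 231.1] [454.   85.2 158. ]
[494.8 112.9 158. ]
[490.8  42.6 158. ]
[488.7 -25.3 158. ]
[493.6 109.2 158. ]
[486.   38.7 158. ]
[487.  -30.2 158. ]
```

View pics/crop.png

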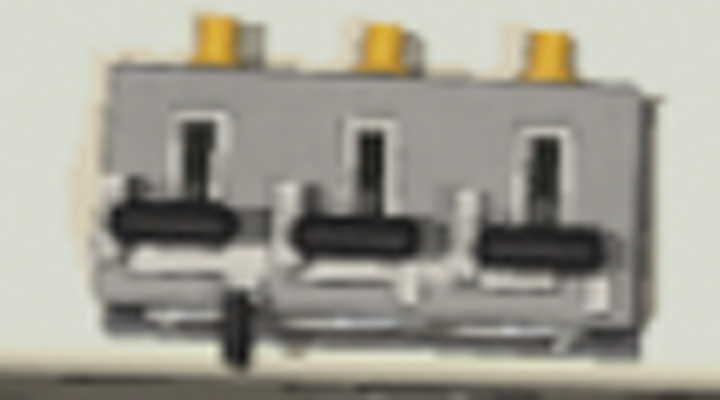

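The crop shows three unthrown black handles at (175,222), (360,237) and (540,246) and the paddle at (237,330). The box is at about (519,42) with yaw of about -0.05. I'll probe the levers now.

```bash
cat >> h.py <<'E'
YAW=-0.05; C=np.array([519.,42.]); Q=[-np.sin(YAW/2),np.cos(YAW/2),0,0]
ux=np.array([np.cos(YAW),np.sin(YAW)]); uy=np.array([-ux[1],ux[0]])
def b2w(x,y,z): return [*(C+x*ux+y*uy),z]
def bx():
    p=np.array(telemetry.read_tool_pos()); return np.array([(p[:2]-C)@ux,(p[:2]-C)@uy,p[2]])
Z=142
def probe(y,sf=10,v=30):
    arm.movel(b2w(-66,y,Z),Q,speed=150)
    s=arm.movel(b2w(13,y,Z),speed=v,stop_force=sf)
    f=np.array(telemetry.read_wrist_force()); p=bx()
    arm.movel(b2w(-66,y,Z),speed=120)
    print(y,"stopped",s,p.round(1),f.round(1),telemetry.read_clock(),flush=True)
    return p[0]
E
python3 - <<'E'
from h import *
eoat.command_gripper(0.0,10)
arm.movel([125,435,200])
arm.movep(b2w(-75,70,200),Q); print(telemetry.read_clock())
probe(70)
E
```

```text
5.0917
70 stopped False [ 13.   70.  142.1] [-0.1 -0.1  0.2] 9.225
```

```bash
python3 - <<'E'
from h import *
im=capture("top")
cv2.imwrite("pics/crop2.png",cv2.resize(im[180:250,195:295,::-1],None,fx=7,fy=7,interpolation=2))
E
```

```text
(no output)
```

View pics/crop2.png

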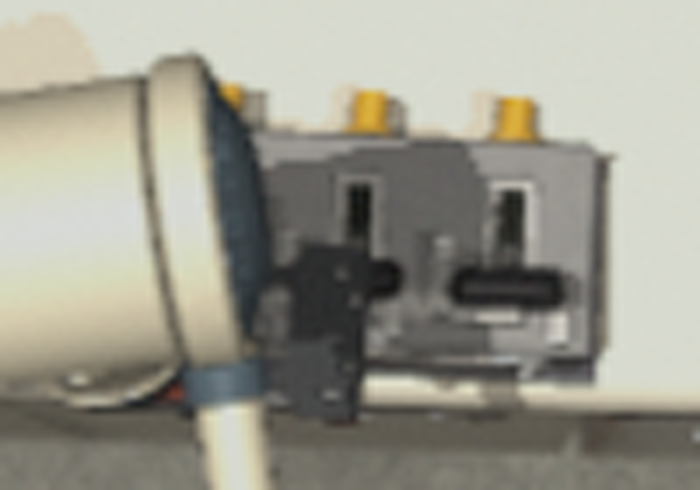

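The arm hides the left lever here. The middle (385,277) and right (505,287) levers are still unthrown. I'll try the right lever, then look at the left from there.

```bash
python3 - <<'E'
from h import *
probe(-70)
im=capture("top"); s=capture("scene")
a=cv2.resize(im[180:250,195:295],None,fx=5,fy=5,interpolation=2); b=cv2.resize(s[160:240,180:280],(500,400),interpolation=2)
cv2.imwrite("pics/c3.png",cv2.resize(np.hstack([a[:350],b[:350]]),(800,280))[:,:,::-1])
E
```

```text
-70 stopped False [ 12.9 -70.  142. ] [-0.   0.1 -0.5] 13.95
```

View pics/c3.png

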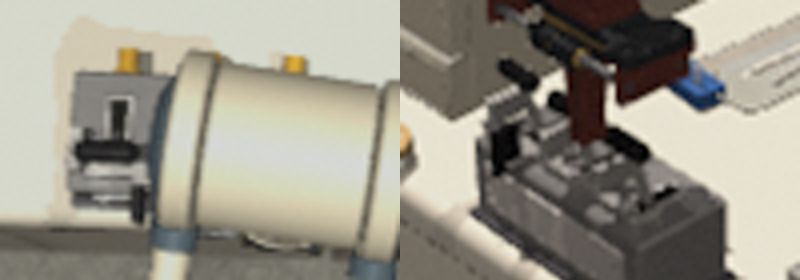

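```bash
python3 - <<'E'
from h import *
print(telemetry.read_opening(),bx(),telemetry.read_tool_pos(),telemetry.read_wrist_force())
arm.movel(b2w(-56,-70,Z),speed=80)
for x in range(-52,-8,6):
    s=arm.movel(b2w(x,-70,Z),speed=25,stop_force=10)
    print(s,bx().round(1),np.round(telemetry.read_wrist_force(),1))
    if s: break
im=capture("scene"); cv2.imwrite("pics/c4.png",cv2.resize(im[150:240,170:290,::-1],None,fx=6,fy=6,interpolation=2))
print(telemetry.read_clock())
E
```

```text
0.00775682870140099 [-65.5949315  -70.02624353 141.84331664] [449.98719161 -24.66034877 141.84331664] [-0.25552428  0.46288788 -0.51426775]
False [-52. -70. 142.] [-0.4  0.6 -0.8]
False [-45.9 -70.  142. ] [-1.  -0.3 -0.5]
False [-39.9 -70.  141.9] [-0.5  0.4 -0.2]
False [-33.9 -70.  141.9] [ 0.1  0.6 -0.6]
False [-27.9 -70.  141.9] [ 0.2 -0.4 -0.2]
False [-21.9 -70.  141.9] [-0.3  0.2  0.4]
False [-15.9 -70.  141.9] [-0.4 -1.  -0.3]
False [ -9.9 -70.  141.9] [ 0.6  0.2 -0.7]
17.425
```

View pics/c4.png

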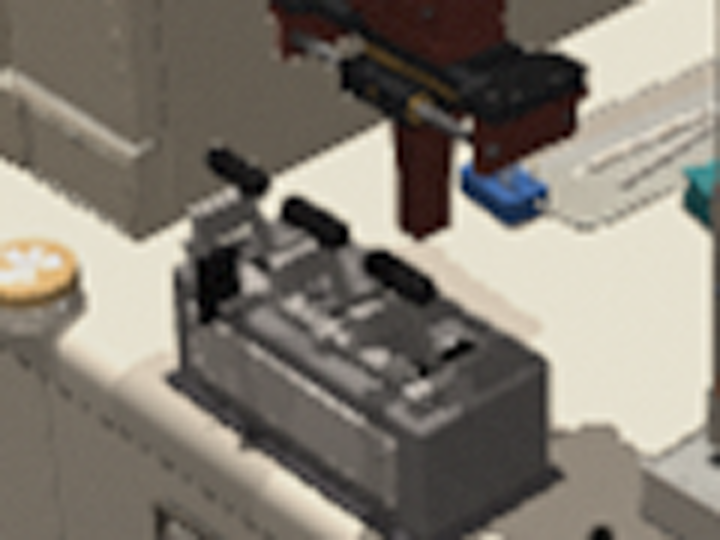

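```bash
python3 - <<'E'
from h import *
def proj(cam,P):
    m=camera_model(cam); K=np.array([[m["fx"],0,m["cx"]],[0,m["fy"],m["cy"]],[0,0,1]])
    p=R.from_quat(m["attitude"]).inv().apply(np.array(P)-m["xyz"])
    return (cv2.projectPoints(p.reshape(1,1,3),np.zeros(3),np.zeros(3),K,np.array([m["k1"],0,0,0.]))[0].ravel()-[170,150])*6
T=np.array(telemetry.read_tool_pos())
for z in(142,155,170,185,200): print(z,proj("scene",[T[0],T[1],z]).round())
print("h0",proj("scene",b2w(-29,-70,155)).round(),"h1",proj("scene",b2w(29,-70,155)).round(), "front bottom corner",proj("scene",b2w(-50,-110,0)).round(),"top corner back",proj("scene",b2w(50,-110,85)).round())
print(T,telemetry.read_tool_rot(),telemetry.read_joint_positions())
E
```

```text
142 [422. 283.]
155 [422. 263.]
170 [421. 239.]
185 [421. 215.]
200 [421. 191.]
h0 [394. 276.] h1 [477. 237.] front bottom corner [416. 557.] top corner back [553. 360.]
[505.51854973 -27.40430734 141.95278065] [ 2.49966734e-02  9.99687530e-01  1.02542585e-05 -8.94653450e-05] [-1.21369357e-01 -1.66239674e-01  1.56342254e+00  3.24535934e-06
  1.74458986e+00 -1.64216657e+00]
```

The finger tip shows at about (425,235). That puts the real finger end about 30 mm above the reported TCP, so the finger passed over the handles. I'll go 30 mm lower and probe again.

```bash
sed -i 's/^Z=142/Z=112/' h.py; python3 - <<'E'
from h import *
arm.movel(b2w(-70,-70,142),speed=150)
print(arm.movel(b2w(-70,-70,Z),speed=60,stop_force=8))
for y in (-70,):
    probe(y)
im=capture("scene"); cv2.imwrite("pics/c5.png",cv2.resize(im[150:240,170:290,::-1],None,fx=6,fy=6,interpolation=2))
E
```

```text
False
-70 stopped True [-42.  -70.  112.1] [-2.5  0.2  2.3] 20.3833
```

View pics/c5.png

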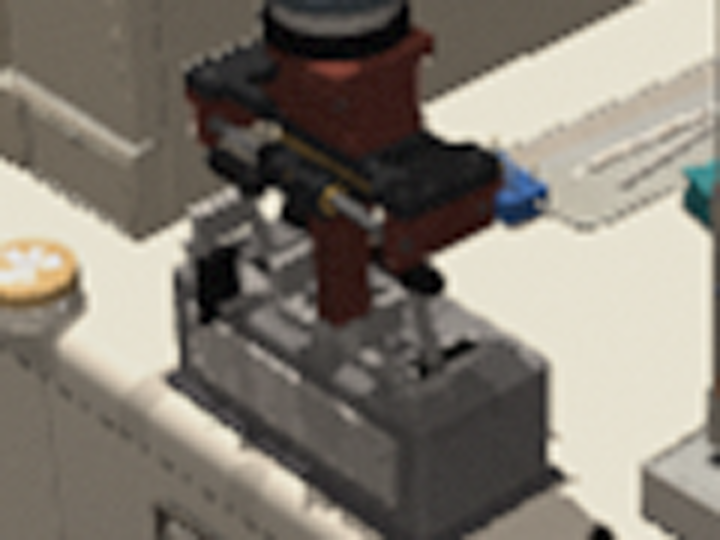

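The right lever moved a little and stopped, so it looks blocked. I'll try the others.

```bash
python3 - <<'E'
from h import *
done=[]; todo=[0,70,-70]
while todo:
    for y in todo:
        if probe(y)>-10: todo=[t for t in todo if t!=y]; todo.sort(key=lambda t:abs(t-y)); break
    else: print("none moved"); break
E
```

```text
0 stopped True [  6.9  -0.3 110.5] [-0.8  0.2  0.8] 24.0167
70 stopped True [  5.   69.6 110.4] [-0.4 -0.8  1.3] 27.5083
-70 stopped True [  8.8 -70.2 110.7] [-1.3  0.5  0.1] 31.675
```

All three levers ran to their end stops. Now I'll check them in a picture and push the paddle from its left.

```bash
python3 - <<'E'
from h import *
arm.movel(b2w(-95,-70,125),speed=200)
arm.movel(b2w(-95,84,125),speed=200)
arm.movel(b2w(-60,84,110),speed=120)
print(arm.movel(b2w(-60,84,82),speed=60,stop_force=8),bx())
s=arm.movel(b2w(-60,28,82),speed=25,stop_force=12)
print(s,bx().round(1),np.round(telemetry.read_wrist_force(),1))
arm.movel(b2w(-62,80,82),speed=120)
arm.movel(b2w(-62,80,180),speed=150)
arm.movel(b2w(-120,130,200),speed=150)
print(telemetry.read_clock())
ims=[cv2.resize(capture(c)[r:r+70,q:q+100],None,fx=4,fy=4,interpolation=2) for c,r,q in(("scene",155,185),("top",180,195))]
cv2.imwrite("pics/c6.png",np.hstack(ims)[:,:,::-1])
E
```

```text
False [-60.17364079  84.01805685  81.84318022]
True [-59.9  31.8  81.9] [0.7 2.7 1.7]
38.025
```

View pics/c6.png

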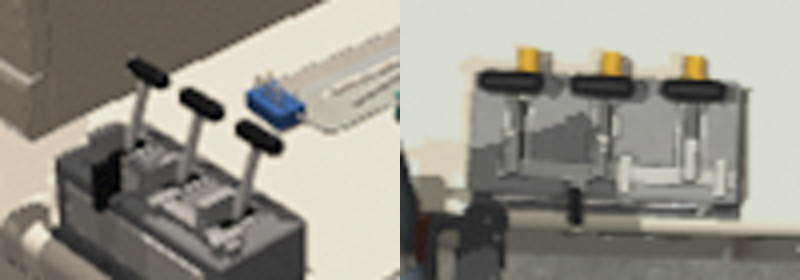

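```bash
python3 - <<'E'
from h import *
g=capture("top").max(2)
m=(g<45).astype(np.uint8); m[:,:232]=0;m[:,290:]=0;m[:192]=0;m[245:]=0
n,l,s,c=cv2.connectedComponentsWithStats(m)
for i in range(1,n):
    if s[i,4]>5:
        for z in(115,155): w=px2w("top",*c[i],z)[:2]-C; print(s[i],c[i].round(1),z,(w@ux).round(1),(w@uy).round(1))
w=px2w("top",229.8,231.1,115)[:2]-C; print("paddle before",w@ux,w@uy)
E
```

```text
[238 199  15   5  43] [245.7 201.1] 115 35.2 2.5
[238 199  15   5  43] [245.7 201.1] 155 28.6 -0.1
[261 200  15   5  43] [267.8 202. ] 115 37.6 -67.7
[261 200  15   5  43] [267.8 202. ] 155 30.9 -67.9
[237 227   3   9  20] [238.4 230.8] 115 -60.7 17.5
[237 227   3   9  20] [238.4 230.8] 155 -64.1 14.4
paddle before -63.5909216720562 44.19606840262876
```

```bash
python3 -c "
from plant import *
print(close_job())"
```

```text
the job is handed in; nothing more can be done
None
```

I threw the levers in the order middle, left, right, slid the lock bar home and handed the job in at about 38 s; the last pictures show all three levers back and the paddle at box y of about 17.5 mm (home is 18).

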